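Release the jammed fuel-locker lid with a dowel and take out the cartridge

TASK

The lid of the small steel fuel locker is held shut by a spring latch inside: take the wooden dowel from the utensil rack, push its tip through the yellow-ringed hole in the locker's sloped panel against the latch until the lid springs up, and hang the dowel upright back in the empty hole of the rack. Then lift the orange fuel cartridge out of the open locker and stand it upright on the cork coaster in the wicker basket, leaving the lid open. Do not knock over or shift anything else.

Things in the scene. Friction and masses are not known exactly. Their poses are not given: they have to be found in the camera images.
- locker: Fixed steel locker. Origin on the table; x points away from the robot side (yaw varies), z up. Box: x -45..140, y -85..85 mm, 121 mm high, green lid on top (126 mm). The bay with the cartridge inside: x 0..136, y -81..81 mm, floor at z 20, rim at z 120. On the robot side a sloped panel falls from (x -43, z 66) to (x -132, z 14), 30 degrees from horizontal, with the release hole in it.
- release_hole (a point): Centre of the round 22 mm hole with a yellow ring (33 mm across), on the outer face of the 4 mm thick sloped panel, 54 mm above the table. Its z axis is the panel's outward normal, tilted 30 degrees from vertical towards locker -x; the dowel goes in along minus z. The latch's red press pad lies 14 mm below the outer face, square to this axis.
- latch (a joint): Angle (rad) of the spring latch inside: 0 at rest, stop at 0.40. The dowel tip pushes its pad, which yields 40 mm per rad along the hole's axis. The lid comes free at 0.18 to 0.26 rad, with the tip 21 to 25 mm below the panel's outer face; the stop is at about 30 mm. It takes 3 N at first, 7 N at release, 10 N at the stop, and springs back when let go.
- lid (a joint): Angle (rad) of the green lid (186 x 172 x 5 mm) about its hinge on the far upper edge of the locker (locker x 140, z 121 mm): 0 shut, about 1.75 fully open, leaning slightly beyond upright away from the robot. When unlatched it swings open by its own damped spring in about 2 s and stays open.
- lid_edge (a point): Middle of the lid's free edge (upper face), on the robot side when shut, directly over the top of the locker's near wall.
- dowel: Loose wooden dowel, 60 g: square handle 28 x 28 mm, 60 mm tall (blue band near its top), on a round rod 12 mm in diameter, 100 mm long, tip rounded. Origin on the axis at the shoulder (underside of the handle); z points up the handle, x and y square to its flat sides. At first it hangs upright in one of the rack's holes on its shoulder, yawed up to 0.6 rad to the rack.
- dowel_tip (a point): The dowel's tip, 100 mm below the shoulder on its axis (dowel axes).
- rack: Fixed perforated aluminium rack, 190 (x) x 85 (y) x 115 mm high. Origin on the table under its centre. Three holes of 19 mm through its 6 mm thick top plate at x = -60, 0 and +60 mm, y = 0; hollow below (109 mm to the table). One holds the dowel, the other two a masher and a skimmer.
- cartridge: Loose orange fuel cartridge with silver band and red cap, 160 g: 48 mm diameter to 80 mm height, then a neck of 30 mm diameter up to 95 mm. Origin at the centre of its underside, z up. It stands on the floor of the locker's bay under the lid.
- basket: Fixed rectangular wicker basket, inside 244 (x) x 134 (y) mm, floor 6 mm above the table, walls 35 mm high outside (rim 41 mm above the table). Origin on the table under its centre. Three places 75 mm apart along its x: two hold jars, the third the coaster. Small loop handles at its x ends reach 55 mm high.
- coaster: Fixed cork coaster with a white ring, 66 mm diameter, 4 mm thick, lying in the basket. Origin at the centre of its underside, so its top is at +4 mm.
- jar_a: Bystander: amber jar, 48 mm diameter, 62 mm high, in the basket. Origin at the centre of its underside.
- jar_b: Bystander: white jar with black cap, 48 mm diameter, 62 mm high, in the basket. Origin at the centre of its underside.
- masher: Bystander: utensil with round black handle (29 mm diameter, 55 mm tall) hanging in a hole of the rack. Origin on its axis at the shoulder, at the level of the rack's top.
- skimmer: Bystander: as the masher, with a red handle.
- canister_a: Bystander: grey gas canister with red cap, 62 mm diameter, 150 mm tall, standing on the table. Origin at the centre of its underside.
- canister_b: Bystander: as canister_a, yellow band and black cap.
Not all that is in view belongs to the job. There is more than one size of the dowel; the one meant has the size given above. Leave any turquoise look-alike of the rack alone.

How it is judged:
On the way, in this order (a step that is already met when the one before it is completed fails the run):
1. the dowel's tip is through the release hole and presses the latch (value of joint latch above 0.15 rad and z of dowel_tip in the frame of release_hole below -0.012 m and distance between dowel_tip and release_hole below 0.04 m).
2. the lid has sprung open (value of joint lid above 1.3 rad), for 0.1 s.
At the end, for the whole second after the job is handed in: The lid is open (beyond 1.3 rad); the dowel hangs at rest upright (within 0.12 rad) in a hole of the rack with its shoulder on the top plate (within 6 mm); the cartridge stands at rest upright (within 0.12 rad) on the coaster, its axis within 20 mm of the coaster's centre; everything is let go (value of joint lid above 1.3 rad and angle between each of dowel, cartridge's own z axis and vertical below 0.12 rad and z of dowel in the frame of rack between 0.108 and 0.121 m and horizontal distance between dowel and rack below 0.075 m and horizontal distance between cartridge and coaster below 0.02 m and z of cartridge in the frame of coaster between 0 and 0.009 m and linear speed of each of cartridge, dowel below 0.02 m/s); the robot touches nothing.
It fails at once if a utensil in the rack is shifted by more than 30 mm or tipped (distance of any of masher, skimmer from where it was at the start of the episode above 0.03 m or angle between any of masher, skimmer's own z axis and vertical above 0.4 rad).
It fails at once if a jar in the basket is shifted by more than 30 mm or tipped (distance of any of jar_a, jar_b from where it was at the start of the episode above 0.03 m or angle between any of jar_a, jar_b's own z axis and vertical above 0.4 rad).
It fails at once if a gas canister is shifted by more than 30 mm or tipped (distance of any of canister_a, canister_b from where it was at the start of the episode above 0.03 m or angle between any of canister_a, canister_b's own z axis and vertical above 0.4 rad).
It also fails if it takes over 66 s, if anything falls off the work surface, if the arm or the gripper's body presses on something with over 40 N, if the wrist force passes 120 N, or if a joint passes its speed limit or range.

ROBOT

A 6-joint arm with a two-finger parallel gripper is mounted at the origin on the work surface. World frame = base frame: x ahead of the robot, y to its left, z up, the work surface at z = 0. Lengths are in m, angles in rad, forces in N, time in s.
With the tool pointing down it reaches from about 0.275 to 1 m from the base axis. Payload 8.4 kg.
Tool frame: the origin (TCP) lies where the fingers leave the gripper's body, on its centre line; the fingertips stand 73 mm ahead of it and the grasp point (between the pads) lies 54 mm ahead of it (tcp_to_grasp is the distance from the TCP to the grasp point, in m); z points along the fingers, y is the line along which they close (so a half turn about z gives the same grasp; the last joint's range is limited). The gripper opens to 85 mm and grips with 20 to 120 N. Pads are 22 mm wide; open, the fingers measure 114 mm over their backs; the gripper's body (76 mm by 85 mm) begins 54 mm behind the grasp point. The pads swing forward as they close: fully open they stand 13 mm farther back than shut.
Start: joints at [-1.279, 0.353, 1.633, -0, 1.155, -0.002], TCP at [0.181, -0.598, 0.304] pointing down, gripper open.
Joint ranges: [-2.63, 2.63], [-0.92, 2.1], [0.06, 2.66], [-1.3, 4.44], [0, 2.69], [-3.02, 3.02]. Speed limits (rad/s): [2.22, 2.22, 2.79, 3.14, 3.14, 3.14].

INTERFACE

Orientations are given as a 3x3 rotation matrix whose columns are the frame's x, y, z axes.
In Python, from cell import get_state, get_image, hand_in, tcp_to_grasp gives the robot as it stands. The module is installed in compiled form; this text tells all that it offers.
- The arm moves only by the tool send_rows, never from a script. Its argument "commands" is a list of rows, each an object with "jaw": the opening in per cent of the stroke, from 0 (shut) to 100 (fully open); "linear": the shift along the tool's x, y, z in cm, a list of three; "spin": the turn about the tool's z in degrees. A call has 1 to 8 rows; each row shifts and turns the commanded pose from where the row before left it, along the tool's axes as they then stand; what a row does not reach is not made up. A row lasts 1/10 s, in which the tool goes at most 50 mm and 8.59 degrees, less where a joint would pass 70% of its speed; a pose out of reach is approached as far as the arm can. A call with a gripper value outside its range is refused whole. The fingers move at their own pace and stop on an object; the grip force is fixed at half the most. Time passes only in rows, so rows that do not move let the fingers close. It gives the time, the measured TCP pose, the force, the opening and the grip force at its end, in the units of the state.
- get_state(): the state, without advancing time (a new reading comes with each control period).
- get_image(name): name is "side" or "top"; returns a dict with "image" (400x640x3 uint8, red, green, blue), "depth" (400x640 float32, m along the optical axis (not along the pixel's ray), 0 where there is no reading), "fx", "fy", "cx", "cy" (pixels), "position" and "orientation" of the camera in the world. Camera axes: x right, y down, z forward; pixel columns grow to the right and rows downward; lengths in m; the calibration is good to about 2 mm. A picture is of the moment at which its call begins.
- hand_in(): hands the job in; it is judged then, once.
The state is a dict: "time": time; "qpos": joint angles; "joint_vel": joint speeds; "tau": joint torques, N m; "eef_pos": TCP position; "ee_rot": TCP orientation; "force": force on the tool from outside, world axes, zero at the start; "torque": the same for the moment, N m; "width": finger opening in m; "grip_force": force on a finger pad.
Only numpy, scipy, OpenCV 4.12 (cv2) and the standard library are available. Lean on these libraries where they do the work, as an engineer would, in place of code of your own. Each camera call takes 0.05 s, during which the arm holds its last target. There are 200 camera calls.

## Working session

There is one attempt and no reset: what is moved stays moved. The work goes in short steps, Python scripts to look and compute and a tool call to move; the robot and the scene stay as the last step left them, time stands still between calls to the robot, and variables do not carry over. Pictures are saved under pics/ and viewed, at most 10 in all, crops included, and the job is handed in when it is done.

Besides the shell and the picture viewer there is one more tool, called after ">>>" by a JSON object that holds its "method" and its "body". send_rows: Moves the arm, as the interface text tells. Its arguments: {"type":"object","properties":{"commands":{"type":"array","items":{"type":"object","properties":{"jaw":{"type":"number"},"linear":{"type":"array","items":{"type":"number"}},"spin":{"type":"number"}}}}},"required":["commands"]}

```bash
mkdir -p pics; cat > h.py <<'E'
import numpy as np, cv2
from cell import get_state,get_image,hand_in,tcp_to_grasp
def cloud(d):
    Z=d["depth"]; v,u=np.mgrid[:Z.shape[0],:Z.shape[1]]
    P=np.stack([(u-d["cx"])/d["fx"]*Z,(v-d["cy"])/d["fy"]*Z,Z],-1)
    W=P@np.array(d["orientation"]).T+np.array(d["position"]); W[Z==0]=np.nan
    return W
def save(n,im): cv2.imwrite("pics/"+n,im[...,::-1])
E
python3 - <<'E'
from h import *
import pickle
for n in("top","side"):
    d=get_image(n); save(n+".png",d["image"]); pickle.dump(d,open(n+".pkl","wb"))
    print(n,d["position"],d["orientation"],d["fx"],d["fy"],d["cx"],d["cy"])
s=get_state();print(s, tcp_to_grasp)
E
```

```text
top [ 0.22572208 -0.041937    1.50291948] [[ 0.05320954 -0.9784396   0.19956127]
 [-0.99857788 -0.05279875  0.00738363]
 [ 0.00331215 -0.19967035 -0.97985753]] 507.0477282566264 507.0477282566264 309.53369035335123 189.46183070919201
side [ 0.28957725 -1.14059118  0.75228876] [[ 0.98368414 -0.08208514  0.16008602]
 [-0.17973808 -0.48663804  0.85491382]
 [ 0.00772823 -0.86973873 -0.49345195]] 480.1467584306252 480.1467584306252 316.4028583756041 196.28218087336282
{'time': 0.1, 'qpos': array([-1.27938823e+00,  3.53588026e-01,  1.63402863e+00, -1.89239163e-06,
        1.15518252e+00, -2.41829613e-03]), 'joint_vel': array([-7.71848303e-05, -1.64429553e-03, -1.85582641e-03, -1.54807282e-03,
       -2.88073901e-04, -3.10329379e-04]), 'tau': array([-2.73701580e-04, -6.06360197e+01, -3.42821324e+01,  1.42242305e-05,
        3.88898305e-03, -3.75303458e-06]), 'eef_pos': array([ 0.18090832, -0.59791507,  0.30324431]), 'ee_rot': array([[ 9.57142477e-01,  2.89617260e-01, -3.48293288e-04],
       [ 2.89617469e-01, -9.57141780e-01,  1.15515704e-03],
       [ 1.18736067e-06, -1.20652170e-03, -9.99999272e-01]]), 'force': array([ 1.14446439, -0.08002981, -0.96113431]), 'torque': array([ 0.04554731, -0.01110342,  0.05052767]), 'grip_force': 0.0, 'width': 0.0854248371286333} 0.0539
```

View pics/top.png

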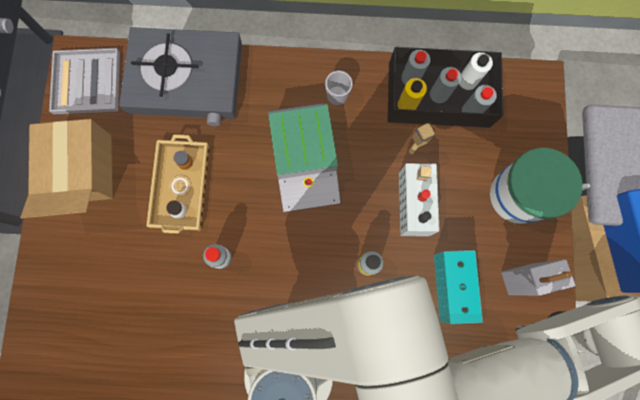

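View pics/side.png

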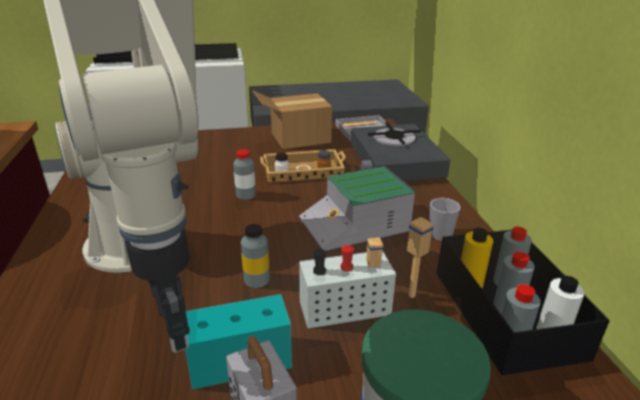

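The top view shows the white rack at (420,200), with a wooden handle at (425,172), red at (424,196) and black at (425,217). The locker is at (305,158) with the yellow ring at (309,182), the basket coaster is at (179,186), and the canisters are at (216,256) and (370,263).

Dowel candidates are the handle in the white rack at top (425,172) / side (375,252), and the taller loose one at top (424,138) / side (420,240). The one hanging in the rack next to the red and black handles fits. I'll check its size below.

```bash
cat > m.py <<'E'
from h import *
import pickle
d=pickle.load(open("top.pkl","rb"));W=cloud(d);s=pickle.load(open("side.pkl","rb"));S=cloud(s)
def rep(n,C,m):
    p=C[m];p=p[~np.isnan(p).any(1)]
    r=cv2.minAreaRect((p[:,:2]*1000).astype(np.float32))
    print(n,len(p),"med",np.round(np.median(p,0),4),"rect c",np.round(r[0],1),"sz",np.round(r[1],1),"ang",round(r[2],1),"zmax",round(np.percentile(p[:,2],95),4))
def box(C,u0,u1,v0,v1,z0,z1):
    m=np.zeros(C.shape[:2],bool);m[v0:v1,u0:u1]=1
    return m&(C[...,2]>z0)&(C[...,2]<z1)
rep("dowel",W,box(W,412,440,160,182,.16,.19)); rep("red",W,box(W,412,440,185,204,.155,.19)); rep("blk",W,box(W,412,440,207,226,.155,.19))
rep("racktop",W,box(W,395,445,155,245,.108,.122))
rep("lid",W,box(W,260,345,95,180,.118,.132))
hsv=cv2.cvtColor(d["image"],cv2.COLOR_RGB2HSV)
y=(hsv[...,0]>20)&(hsv[...,0]<34)&(hsv[...,1]>150)
rep("ring",W,box(W,296,322,170,196,.03,.08)&y)
rep("tall",W,box(W,405,440,118,156,.15,.4))
rep("bigdowelside",S,box(S,405,435,215,300,.02,.4));rep("dowelside",S,box(S,366,384,235,266,.118,.2))
w=(hsv[...,1]<60)&(hsv[...,2]>150); rep("coaster",W,box(W,168,190,175,196,.0,.02)&w)
rep("coaster all",W,box(W,165,193,172,200,.007,.016))
rep("jar1",W,box(W,168,195,148,168,.055,.08));rep("jar2",W,box(W,162,190,198,220,.055,.08))
rep("basketrim",W,box(W,140,215,130,240,.034,.048))
rep("canA",W,box(W,195,235,235,275,.14,.17));rep("canB",W,box(W,350,390,240,285,.14,.17))
a=np.vstack([np.hstack([cv2.resize(d["image"][120:245,385:455],(392,700),interpolation=2)[:580],cv2.resize(s["image"][200:330,295:440],(408,366),interpolation=2) if 0 else np.vstack([cv2.resize(s["image"][200:330,295:440],(400,359)),cv2.resize(d["image"][150:220,265:350],(268,221)) @np.eye(3,dtype=np.uint8) if 0 else cv2.resize(d["image"][150:220,265:350],(400,221))])])])
save("crop.png",a)
E
python3 m.py
```

```text
dowel 122 med [ 0.5622 -0.3403  0.1741] rect c [ 563.7 -340.9] sz [30. 27.] ang 1.1 zmax 0.1798
red 76 med [ 0.5035 -0.343   0.1656] rect c [ 504.2 -344.2] sz [22.7 24.1] ang 47.8 zmax 0.172
blk 77 med [ 0.4428 -0.3459  0.1668] rect c [ 444.3 -347.2] sz [22.3 25.7] ang 47.9 zmax 0.1708
racktop 1643 med [ 0.4942 -0.3373  0.1152] rect c [ 504.6 -344.2] sz [191.4  87. ] ang 2.6 zmax 0.1199
lid 3776 med [ 0.6515 -0.0023  0.1262] rect c [654.7  -2.5] sz [193.3 171.9] ang 11.7 zmax 0.1306
ring 24 med [ 0.543  -0.0238  0.0585] rect c [543.5 -26.2] sz [25.9 23. ] ang 76.6 zmax 0.0631
tall 291 med [ 0.6601 -0.3295  0.2034] rect c [ 666.2 -333.5] sz [37.4 37.8] ang 29.6 zmax 0.2096
bigdowelside 1154 med [ 0.6637 -0.344   0.1543] rect c [ 727.8 -221.2] sz [309.8  82.1] ang 69.4 zmax 0.2038
dowelside 411 med [ 0.5617 -0.3567  0.1543] rect c [ 564. -346.] sz [30.5 29.3] ang 89.9 zmax 0.1733
coaster 108 med [0.5204 0.3635 0.0107] rect c [521.2 362.3] sz [48.3 48.2] ang 49.1 zmax 0.0155
coaster all 467 med [0.5211 0.3633 0.0105] rect c [520.8 363.9] sz [84.6 83.8] ang 4.1 zmax 0.0146
jar1 180 med [0.5926 0.3505 0.0677] rect c [594.2 352.1] sz [45.  41.1] ang 48.5 zmax 0.0732
jar2 190 med [0.4453 0.3551 0.0675] rect c [445.  355.6] sz [42.4 41.1] ang 31.7 zmax 0.0726
basketrim 955 med [0.5195 0.3515 0.04  ] rect c [518.4 360. ] sz [156.4 286.7] ang 89.9 zmax 0.0457
canA 176 med [0.3127 0.2172 0.1507] rect c [312.8 218. ] sz [36.5 37.4] ang 89.7 zmax 0.1557
canB 170 med [ 0.3158 -0.2094  0.1512] rect c [ 316.1 -210.2] sz [34.6 37.4] ang 2.1 zmax 0.1565
```

View pics/crop.png

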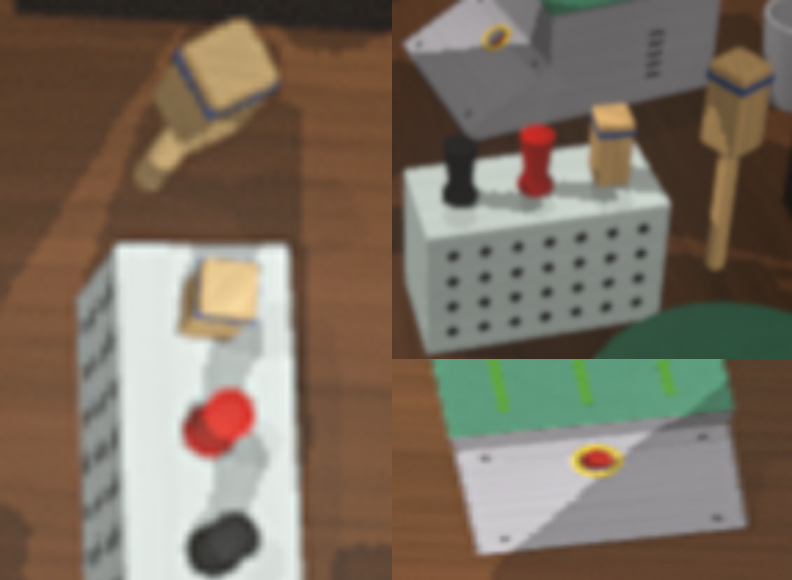

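The crop confirms the target. The handle hanging in the white rack is 28 mm square with its top at z≈0.175, as described. The loose one outside the rack is 37 mm square and 0.205 tall, so it is the decoy. Next I refine the hole and the yaws.

```bash
cat > m2.py <<'E'
from m import *
def ray(c,u,v,z):
    r=np.array(c["orientation"])@np.array([(u-c["cx"])/c["fx"],(v-c["cy"])/c["fy"],1]); p=np.array(c["position"])
    return p+r*(z-p[2])/r[2]
print("----")
for n,c,C,b in(("top",d,W,(296,322,172,194)),("side",s,S,(322,345,205,222))):
    h=cv2.cvtColor(c["image"],cv2.COLOR_RGB2HSV).astype(int)
    m=np.zeros(h.shape[:2],np.uint8);u0,u1,v0,v1=b
    m[v0:v1,u0:u1]=((h[...,1]>90)&((h[...,0]<36)|(h[...,0]>170)))[v0:v1,u0:u1]
    v,u=np.nonzero(m);e=cv2.fitEllipse(cv2.convexHull(np.stack([u,v],1).astype(np.int32)))
    print(n,len(u),"ell",e,"mean",u.mean(),v.mean(),"->",ray(c,*e[0],.054),ray(c,u.mean(),v.mean(),.054))
# lid yaw via lid green mask, panel fit
h=cv2.cvtColor(d["image"],cv2.COLOR_RGB2HSV)
g=box(W,260,345,95,180,.12,.134)&(h[...,0]>40)&(h[...,0]<90)&(h[...,1]>80)
gg=cv2.morphologyEx(g.astype(np.uint8),cv2.MORPH_CLOSE,np.ones((5,5)))
cs=max(cv2.findContours(gg,0,1)[0],key=cv2.contourArea)[:,0]
P=np.array([ray(d,*q,.126)[:2]*1000 for q in cs],np.float32); print("lid",cv2.minAreaRect(P))
p=W[box(W,270,345,170,215,.02,.062)];c0=p.mean(0);n=np.linalg.svd(p-c0)[2][2];n*=np.sign(n[2]);print("panel",c0,n,np.degrees(np.arctan2(-n[1],-n[0])),"z54 point on plane near",)
for z in(.16,.168,.172): rep("dz",W,box(W,412,440,160,182,z,.19))
E
python3 m2.py|sed -n '/----/,$p'
```

```text
----
top 90 ell ((308.00177001953125, 181.76834106445312), (10.393911361694336, 10.434357643127441), 158.7886505126953) mean 308.0 181.72222222222223 -> [ 0.54350857 -0.02532178  0.054     ] [ 0.5436462  -0.02530918  0.054     ]
side 55 ell ((332.3208312988281, 213.22064208984375), (7.572948932647705, 11.168455123901367), 52.67967987060547) mean 332.6 213.25454545454545 -> [ 0.54256808 -0.03188296  0.054     ] [ 0.54329514 -0.03218848  0.054     ]
lid ((650.604736328125, -3.2931137084960938), (182.2089385986328, 170.12135314941406), 11.690916061401367)
panel [ 0.52145737 -0.02923539  0.04052222] [-0.45646904 -0.09430208  0.88472772] 11.672542181779487 z54 point on plane near
dz 122 med [ 0.5622 -0.3403  0.1741] rect c [ 563.7 -340.9] sz [30. 27.] ang 1.1 zmax 0.1798
dz 110 med [ 0.5633 -0.3406  0.1746] rect c [ 563.7 -340.9] sz [30. 27.] ang 1.1 zmax 0.1802
dz 82 med [ 0.5632 -0.3403  0.1754] rect c [ 563.7 -341.5] sz [24.9 28.6] ang 89.2 zmax 0.1808
```

>>> {"method": "send_rows", "body": {"commands": [{"jaw": 100, "linear": [0, 0, 0], "spin": 7.9}, {"jaw": 100, "linear": [0, 0, 0], "spin": 7.9}, {"jaw": 100, "linear": [3, -2.5, 0], "spin": 0}, {"jaw": 100, "linear": [3, -2.5, 0], "spin": 0}, {"jaw": 100, "linear": [3, -2.5, 0], "spin": 0}, {"jaw": 100, "linear": [3, -2.5, 0], "spin": 0}, {"jaw": 100, "linear": [3, -2.5, 0], "spin": 0}, {"jaw": 100, "linear": [3, -2.5, 0], "spin": 0}]}}

```text
time: 0.9
eef_pos: [0.3592, -0.4437, 0.3036]
ee_rot: [[1.0, 0.018, -0.0], [0.018, -1.0, 0.0], [-0.0, -0.0, -1.0]]
force: [0.3, -0.2, 0.1]
width: 0.0852
grip_force: 0.0
```

>>> {"method": "send_rows", "body": {"commands": [{"jaw": 100, "linear": [3, -2.5, 0], "spin": 0}, {"jaw": 100, "linear": [3, -2.5, 0], "spin": 0}, {"jaw": 100, "linear": [3, -2.5, 0], "spin": 0}, {"jaw": 100, "linear": [3, -2.5, 0], "spin": 0}, {"jaw": 100, "linear": [3, 0, 0], "spin": 0}, {"jaw": 100, "linear": [3, 0, 0], "spin": 0}, {"jaw": 100, "linear": [2.7, 0, 0], "spin": 0}, {"jaw": 100, "linear": [0, 0, 0], "spin": 0}]}}

```text
time: 1.7
eef_pos: [0.5661, -0.3407, 0.3032]
ee_rot: [[1.0, 0.02, 0.001], [0.02, -1.0, 0.0], [0.001, -0.0, -1.0]]
force: [-0.2, -0.3, -0.7]
width: 0.0852
grip_force: 0.0
```

>>> {"method": "send_rows", "body": {"commands": [{"jaw": 100, "linear": [-0.2, 0, 3], "spin": 0}, {"jaw": 100, "linear": [0, 0, 3], "spin": 0}, {"jaw": 100, "linear": [0, 0, 2], "spin": 0}, {"jaw": 100, "linear": [0, 0, 1.4], "spin": 0}, {"jaw": 100, "linear": [0, 0, 0], "spin": 0}]}}

```text
time: 2.2
eef_pos: [0.56, -0.3409, 0.2078]
ee_rot: [[1.0, 0.018, -0.003], [0.018, -1.0, 0.002], [-0.003, -0.002, -1.0]]
force: [0.6, -0.1, -0.3]
width: 0.0854
grip_force: 0.0
```

```bash
python3 - <<'E'
from h import *
d=get_image("side"); save("g1.png",cv2.resize(d["image"][150:350,280:480],(600,600),interpolation=2)); print(get_state()["eef_pos"])
E
```

```text
[ 0.56080992 -0.34125937  0.20935299]
```

View pics/g1.png

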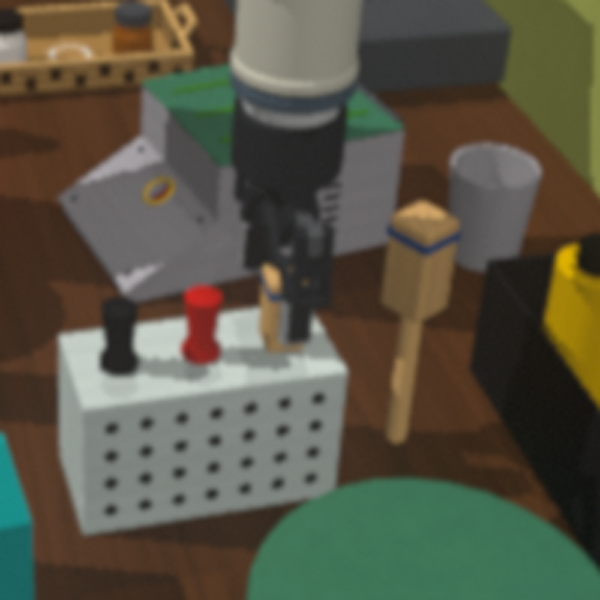

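The fingers straddle the handle at crop (272,310). The near finger appears about 20 px to its right, which is the expected parallax. I shift 3 mm in x and close.

>>> {"method": "send_rows", "body": {"commands": [{"jaw": 100, "linear": [0.3, 0, 0], "spin": 0}, {"jaw": 100, "linear": [0, 0, 0], "spin": 0}, {"jaw": 0, "linear": [0, 0, 0], "spin": 0}, {"jaw": 0, "linear": [0, 0, 0], "spin": 0}, {"jaw": 0, "linear": [0, 0, 0], "spin": 0}, {"jaw": 0, "linear": [0, 0, 0], "spin": 0}, {"jaw": 0, "linear": [0, 0, 0], "spin": 0}, {"jaw": 0, "linear": [0, 0, 0], "spin": 0}]}}

```text
time: 3.05
eef_pos: [0.5645, -0.3413, 0.2101]
ee_rot: [[1.0, 0.018, 0.0], [0.018, -1.0, -0.0], [0.0, 0.0, -1.0]]
force: [0.1, 0.4, 1.8]
width: 0.0277
grip_force: 59.1
```

>>> {"method": "send_rows", "body": {"commands": [{"jaw": 0, "linear": [0, 0, -1.5], "spin": 0}, {"jaw": 0, "linear": [0, 0, -2.5], "spin": 0}, {"jaw": 0, "linear": [0, 0, -2.5], "spin": 0}, {"jaw": 0, "linear": [0, 0, -2.5], "spin": 0}, {"jaw": 0, "linear": [0, 0, -2.5], "spin": 0}, {"jaw": 0, "linear": [0, 0, -1.5], "spin": 0}, {"jaw": 0, "linear": [-0.2, -3, 0], "spin": 0}, {"jaw": 0, "linear": [-0.2, -3, 0], "spin": 0}]}}

```text
time: 3.85
eef_pos: [0.5592, -0.2812, 0.3406]
ee_rot: [[1.0, 0.017, 0.001], [0.017, -1.0, -0.0], [0.001, 0.0, -1.0]]
force: [1.5, -0.2, -0.3]
width: 0.0276
grip_force: 59.2
```

>>> {"method": "send_rows", "body": {"commands": [{"jaw": 0, "linear": [-0.2, -3.5, 0], "spin": 0}, {"jaw": 0, "linear": [-0.2, -3.5, 0], "spin": 0}, {"jaw": 0, "linear": [-0.2, -3.5, 0], "spin": 0}, {"jaw": 0, "linear": [-0.2, -3.5, 0], "spin": 0}, {"jaw": 0, "linear": [-0.2, -3.5, 0], "spin": 0}, {"jaw": 0, "linear": [-0.2, -3, 0], "spin": 0}, {"jaw": 0, "linear": [0, -3, 0], "spin": 0}, {"jaw": 0, "linear": [0, 0, 0], "spin": 0}]}}

```text
time: 4.65
eef_pos: [0.5427, -0.0438, 0.3401]
ee_rot: [[1.0, 0.021, -0.0], [0.021, -1.0, 0.001], [-0.0, -0.001, -1.0]]
force: [0.8, -1.0, -0.1]
width: 0.0274
grip_force: 59.3
```

>>> {"method": "send_rows", "body": {"commands": [{"jaw": 0, "linear": [0, 0, 0], "spin": -5.4}, {"jaw": 0, "linear": [0, 0, 0], "spin": -5.3}, {"jaw": 0, "linear": [0, 0, 0], "spin": 0}, {"jaw": 0, "linear": [0, 0, 0], "spin": 0}]}}

```text
time: 5.05
eef_pos: [0.5431, -0.0471, 0.34]
ee_rot: [[0.98, 0.2, -0.0], [0.2, -0.98, -0.0], [-0.0, 0.0, -1.0]]
force: [-0.2, -0.5, -0.7]
width: 0.0271
grip_force: 59.3
```

>>> {"method": "send_rows", "body": {"commands": [{"jaw": 0, "linear": [0.5, -2, 0], "spin": 0}, {"jaw": 0, "linear": [0, 0, 2], "spin": 0}, {"jaw": 0, "linear": [0, 0, 2.5], "spin": 0}, {"jaw": 0, "linear": [0, 0, 2], "spin": 0}, {"jaw": 0, "linear": [0, 0, 0], "spin": 0}, {"jaw": 0, "linear": [0, 0, 0], "spin": 0}]}}

```text
time: 5.65
eef_pos: [0.544, -0.0263, 0.2752]
ee_rot: [[0.979, 0.202, -0.0], [0.202, -0.979, 0.0], [-0.0, -0.0, -1.0]]
force: [0.2, 0.4, 0.0]
width: 0.0276
grip_force: 59.3
```

```bash
python3 - <<'E'
from h import *
import pickle
d=get_image("side"); pickle.dump(d,open("s2.pkl","wb")); save("g2.png",cv2.resize(d["image"][130:250,260:420],(800,600),interpolation=2)); print(get_state()["eef_pos"])
def pr(P):
    c=(np.array(P)-d["position"])@np.array(d["orientation"]);return c[0]/c[2]*d["fx"]+d["cx"],c[1]/c[2]*d["fy"]+d["cy"]
e=get_state()["eef_pos"]
print("tip pred",pr(e-[0,0,.195]),"shoulder",pr(e-[0,0,.095]),"hole",pr([.5435,-.0258,.054]))
E
```

```text
[ 0.5444757  -0.0262576   0.27585245]
tip pred (np.float64(332.8074492653314), np.float64(203.81125680344388)) shoulder (np.float64(333.7330552829828), np.float64(171.3607616444212)) hole (np.float64(332.19383028197535), np.float64(212.06342344500604))
```

View pics/g2.png

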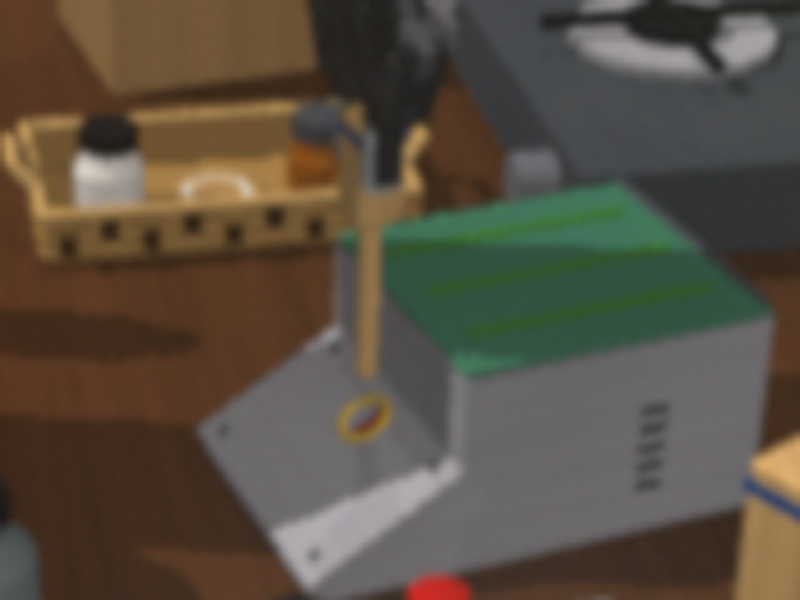

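The ring is at crop (366,417) and the rod tip at (367,377), directly above it. Both agree with the prediction, so I go in while watching the force.

>>> {"method": "send_rows", "body": {"commands": [{"jaw": 0, "linear": [0, 0, 1.5], "spin": 0}, {"jaw": 0, "linear": [0, 0, 1], "spin": 0}, {"jaw": 0, "linear": [0, 0, 0.5], "spin": 0}, {"jaw": 0, "linear": [0, 0, 0.5], "spin": 0}, {"jaw": 0, "linear": [0, 0, 0], "spin": 0}]}}

```text
time: 6.2
eef_pos: [0.5438, -0.026, 0.2396]
ee_rot: [[0.979, 0.203, -0.001], [0.203, -0.979, 0.0], [-0.001, -0.0, -1.0]]
force: [-0.1, 0.3, -0.7]
width: 0.0274
grip_force: 59.3
```

>>> {"method": "send_rows", "body": {"commands": [{"jaw": 0, "linear": [0, 0, 0.5], "spin": 0}, {"jaw": 0, "linear": [0, 0, 0.5], "spin": 0}, {"jaw": 0, "linear": [0, 0, 0.5], "spin": 0}, {"jaw": 0, "linear": [0, 0, 0], "spin": 0}]}}

```text
time: 6.6
eef_pos: [0.5436, -0.0261, 0.2244]
ee_rot: [[0.979, 0.203, -0.001], [0.203, -0.979, -0.0], [-0.001, -0.0, -1.0]]
force: [-1.5, -0.2, 2.2]
width: 0.0272
grip_force: 59.6
```

Contact with the latch pad shows as expected (about 3 N along the axis). I press further.

>>> {"method": "send_rows", "body": {"commands": [{"jaw": 0, "linear": [0, 0, 0.3], "spin": 0}, {"jaw": 0, "linear": [0, 0, 0.3], "spin": 0}, {"jaw": 0, "linear": [0, 0, 0], "spin": 0}, {"jaw": 0, "linear": [0, 0, 0], "spin": 0}]}}

```text
time: 7.0
eef_pos: [0.5434, -0.0261, 0.2187]
ee_rot: [[0.979, 0.203, -0.001], [0.203, -0.979, -0.0], [-0.001, -0.0, -1.0]]
force: [-1.8, -0.8, 3.2]
width: 0.0271
grip_force: 59.9
```

```bash
cat > lid.py <<'E'
from h import *
W=cloud(get_image("side")); p=W[(W[...,0]>.55)&(W[...,0]<.8)&(abs(W[...,1])<.09)&(W[...,2]>.1)]
print("z pct",np.percentile(p[:,2],[50,90,99]),get_state()["eef_pos"],get_state()["force"])
E
python3 lid.py
```

```text
z pct [0.15839686 0.41087142 0.52790349] [ 0.54345821 -0.02606723  0.21866701] [-2.68863002 -0.82777487  3.05000631]
```

>>> {"method": "send_rows", "body": {"commands": [{"jaw": 0, "linear": [0, 0, 0.3], "spin": 0}, {"jaw": 0, "linear": [0, 0, 0.2], "spin": 0}, {"jaw": 0, "linear": [0, 0, 0], "spin": 0}, {"jaw": 0, "linear": [0, 0, 0], "spin": 0}]}}

```text
time: 7.45
eef_pos: [0.5431, -0.026, 0.2133]
ee_rot: [[0.979, 0.203, -0.002], [0.203, -0.979, -0.0], [-0.002, -0.0, -1.0]]
force: [-4.1, -1.1, 1.2]
width: 0.0275
grip_force: 59.8
```

```bash
python3 - <<'E'
from h import *
d=get_image("side"); save("g3.png",cv2.resize(d["image"][130:250,260:420],(800,600),interpolation=2)); print(get_state()["eef_pos"],get_state()["force"])
E
```

```text
[ 0.54311725 -0.02602528  0.21334397] [-3.63047238 -1.45162371  1.46147219]
```

View pics/g3.png

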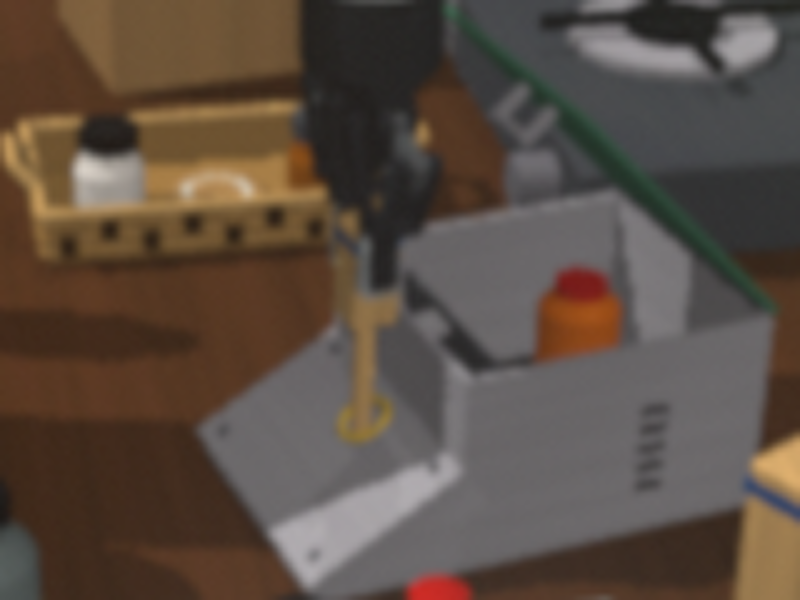

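The lid (green edge from (450,10) to (770,305)) stands open and the orange cartridge is visible at (580,320). I withdraw straight up.

>>> {"method": "send_rows", "body": {"commands": [{"jaw": 0, "linear": [0, 0, -1], "spin": 0}, {"jaw": 0, "linear": [0, 0, -1.5], "spin": 0}, {"jaw": 0, "linear": [0, 0, -2], "spin": 0}, {"jaw": 0, "linear": [0, 0, -2.5], "spin": 0}, {"jaw": 0, "linear": [0, 0, -2.5], "spin": 0}, {"jaw": 0, "linear": [0, 0, -2.5], "spin": 0}, {"jaw": 0, "linear": [0, 0, -1.5], "spin": 5.4}, {"jaw": 0, "linear": [0, 0, 0], "spin": 5.3}]}}

```text
time: 8.3
eef_pos: [0.546, -0.0259, 0.3529]
ee_rot: [[1.0, 0.014, 0.008], [0.014, -1.0, 0.0], [0.008, -0.0, -1.0]]
force: [0.0, -0.7, -0.5]
width: 0.0278
grip_force: 64.3
```

>>> {"method": "send_rows", "body": {"commands": [{"jaw": 0, "linear": [0.2, 3, 0], "spin": 0}, {"jaw": 0, "linear": [0.2, 3.5, 0], "spin": 0}, {"jaw": 0, "linear": [0.2, 3.5, 0], "spin": 0}, {"jaw": 0, "linear": [0.2, 3.5, 0], "spin": 0}, {"jaw": 0, "linear": [0.2, 3.5, 0], "spin": 0}, {"jaw": 0, "linear": [0.2, 3.5, 0], "spin": 0}, {"jaw": 0, "linear": [0.2, 3.5, 0], "spin": 0}, {"jaw": 0, "linear": [0.2, 3.5, 0], "spin": 0}]}}

```text
time: 9.1
eef_pos: [0.5658, -0.3024, 0.3503]
ee_rot: [[1.0, 0.018, 0.003], [0.018, -1.0, -0.001], [0.003, 0.001, -1.0]]
force: [0.5, -0.4, -0.7]
width: 0.0273
grip_force: 64.3
```

>>> {"method": "send_rows", "body": {"commands": [{"jaw": 0, "linear": [0, 2, 0], "spin": 0}, {"jaw": 0, "linear": [0, 2, 0], "spin": 0}, {"jaw": 0, "linear": [0, 0, 0], "spin": 0}, {"jaw": 0, "linear": [0, 0, 0], "spin": 0}]}}

```text
time: 9.5
eef_pos: [0.5657, -0.3404, 0.349]
ee_rot: [[1.0, 0.018, 0.0], [0.018, -1.0, 0.001], [0.0, -0.001, -1.0]]
force: [0.2, -1.3, -0.7]
width: 0.0272
grip_force: 64.3
```

>>> {"method": "send_rows", "body": {"commands": [{"jaw": 0, "linear": [-0.1, 0.1, 2], "spin": 0}, {"jaw": 0, "linear": [0, 0, 0], "spin": 0}, {"jaw": 0, "linear": [0, 0, 0], "spin": 0}]}}

```text
time: 9.8
eef_pos: [0.5647, -0.3406, 0.329]
ee_rot: [[1.0, 0.019, -0.001], [0.019, -1.0, 0.001], [-0.001, -0.001, -1.0]]
force: [0.1, 0.1, -0.1]
width: 0.0275
grip_force: 64.3
```

```bash
python3 - <<'E'
from h import *
d=get_image("side"); save("g4.png",cv2.resize(d["image"][140:290,300:450],(600,600),interpolation=2)); e=get_state()["eef_pos"];print(e)
def pr(P):
    c=(np.array(P)-d["position"])@np.array(d["orientation"]);return (c[0]/c[2]*d["fx"]+d["cx"]-300)*4+2,(c[1]/c[2]*d["fy"]+d["cy"]-140)*4+2
print("tip pred",pr(e-[0,0,.195]),"shoulder",pr(e-[0,0,.095]),"hole",pr([.5645,-.3415,.115]))
W=cloud(d);h=cv2.cvtColor(d["image"],cv2.COLOR_RGB2HSV)
wood=(h[...,0]>8)&(h[...,0]<25)&(h[...,1]>70)&(h[...,2]>100)&(abs(W[...,0]-.565)<.03)&(abs(W[...,1]+.34)<.03)
for z in np.arange(.13,.26,.01):
    m=wood&(abs(W[...,2]-z)<.005)
    if m.sum()>3: print(round(z,3),m.sum(),np.round(W[m].mean(0),4))
E
```

```text
[ 0.56495775 -0.34094216  0.32952487]
tip pred (np.float64(295.2537742241225), np.float64(460.6544971472234)) shoulder (np.float64(308.1883106402281), np.float64(302.4807965541388)) hole (np.float64(292.3448612578677), np.float64(490.4985112507775))
0.14 11 [ 0.563  -0.3457  0.1409]
0.15 19 [ 0.5631 -0.3469  0.1499]
0.16 24 [ 0.5635 -0.3464  0.1602]
0.17 24 [ 0.5637 -0.3456  0.1702]
0.18 22 [ 0.5633 -0.3462  0.1803]
0.19 21 [ 0.5638 -0.3463  0.1905]
0.2 25 [ 0.5633 -0.3455  0.2   ]
0.21 22 [ 0.5637 -0.3463  0.2097]
0.22 23 [ 0.5641 -0.3459  0.2199]
0.23 15 [ 0.5632 -0.3512  0.2315]
0.24 71 [ 0.5611 -0.3524  0.2403]
0.25 49 [ 0.5596 -0.352   0.249 ]
```

View pics/g4.png

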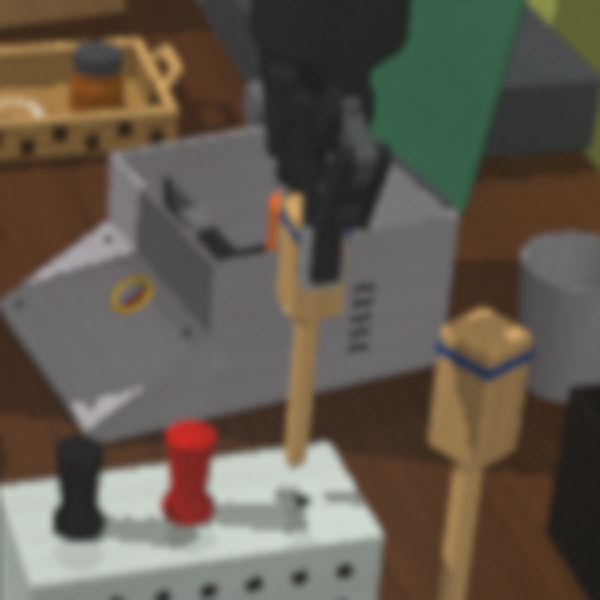

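The dowel hangs straight in the grip. Its tip at (296,465) is just above the empty hole at (295,497), so I lower it.

>>> {"method": "send_rows", "body": {"commands": [{"jaw": 0, "linear": [0, 0, 1], "spin": 0}, {"jaw": 0, "linear": [0, 0, 1.5], "spin": 0}, {"jaw": 0, "linear": [0, 0, 1.5], "spin": 0}, {"jaw": 0, "linear": [0, 0, 0], "spin": 0}]}}

```text
time: 10.25
eef_pos: [0.5634, -0.3409, 0.2855]
ee_rot: [[1.0, 0.018, -0.004], [0.018, -1.0, 0.003], [-0.004, -0.003, -1.0]]
force: [-1.0, -0.0, -0.9]
width: 0.0276
grip_force: 64.3
```

Tip is at z≈0.09, below the plate, with no force, so it is in the hole.

>>> {"method": "send_rows", "body": {"commands": [{"jaw": 0, "linear": [0, 0, 2], "spin": 0}, {"jaw": 0, "linear": [0, 0, 2], "spin": 0}, {"jaw": 0, "linear": [0, 0, 2], "spin": 0}, {"jaw": 0, "linear": [0, 0, 0.9], "spin": 0}, {"jaw": 0, "linear": [0, 0, 0.4], "spin": 0}, {"jaw": 0, "linear": [0, 0, 0], "spin": 0}]}}

```text
time: 10.85
eef_pos: [0.5647, -0.3418, 0.2159]
ee_rot: [[1.0, 0.018, -0.0], [0.018, -1.0, 0.0], [-0.0, -0.0, -1.0]]
force: [-0.1, -0.3, -0.6]
width: 0.0273
grip_force: 64.3
```

>>> {"method": "send_rows", "body": {"commands": [{"jaw": 0, "linear": [0, 0, 0.2], "spin": 0}, {"jaw": 0, "linear": [0, 0, 0.1], "spin": 0}, {"jaw": 0, "linear": [0, 0, 0], "spin": 0}, {"jaw": 0, "linear": [0, 0, 0], "spin": 0}]}}

```text
time: 11.25
eef_pos: [0.5648, -0.3418, 0.2133]
ee_rot: [[1.0, 0.018, 0.001], [0.018, -1.0, -0.0], [0.001, 0.0, -1.0]]
force: [0.1, 0.2, -0.4]
width: 0.0271
grip_force: 64.3
```

>>> {"method": "send_rows", "body": {"commands": [{"jaw": 0, "linear": [0, 0, 0.2], "spin": 0}, {"jaw": 0, "linear": [0, 0, 0], "spin": 0}, {"jaw": 100, "linear": [0, 0, 0], "spin": 0}, {"jaw": 100, "linear": [0, 0, 0], "spin": 0}, {"jaw": 100, "linear": [0, 0, 0], "spin": 0}, {"jaw": 100, "linear": [0, 0, 0], "spin": 0}, {"jaw": 100, "linear": [0, 0, 0], "spin": 0}]}}

```text
time: 11.95
eef_pos: [0.5647, -0.3417, 0.2109]
ee_rot: [[1.0, 0.018, 0.0], [0.018, -1.0, -0.0], [0.0, 0.0, -1.0]]
force: [-0.8, -0.8, 0.0]
width: 0.0858
grip_force: 0.0
```

>>> {"method": "send_rows", "body": {"commands": [{"jaw": 100, "linear": [0, 0, -1], "spin": 0}, {"jaw": 100, "linear": [0, 0, -2], "spin": 0}, {"jaw": 100, "linear": [0, 0, -3], "spin": 0}, {"jaw": 100, "linear": [0, 0, -3], "spin": 0}, {"jaw": 100, "linear": [-3, 0, -3], "spin": 0}, {"jaw": 100, "linear": [-4, 0, -2], "spin": 0}, {"jaw": 100, "linear": [-4, 0, 0], "spin": 0}, {"jaw": 100, "linear": [-4, 0, 0], "spin": 0}]}}

```text
time: 12.75
eef_pos: [0.4135, -0.3444, 0.3526]
ee_rot: [[1.0, 0.018, 0.002], [0.018, -1.0, -0.002], [0.002, 0.002, -1.0]]
force: [0.4, -0.6, -0.3]
width: 0.0855
grip_force: 0.0
```

```bash
python3 - <<'E'
from h import *
d=get_image("top");W=cloud(d);h=cv2.cvtColor(d["image"],cv2.COLOR_RGB2HSV)
print(get_state()["eef_pos"])
a=np.hstack([cv2.resize(d["image"][90:220,260:350],(400,578),interpolation=2),cv2.resize(d["image"][145:245,390:459],(399,578),interpolation=2)])
save("g5.png",a)
hh,ss=h[...,0].astype(int),h[...,1]
o=((hh<14)|(hh>170))&(ss>120)&(W[...,2]>.06)&(W[...,2]<.125)
o[:90]=0;o[185:]=0;o[:,:262]=0;o[:,345:]=0
for n,z0,z1 in(("cap",.105,.125),("body",.09,.104),("all",.0,.2)):
    m=o&(W[...,2]>z0)&(W[...,2]<z1);p=W[m]
    if len(p)>3: print(n,len(p),np.round(p.mean(0),4),np.round(p.min(0),3),np.round(p.max(0),3))
v,u=np.nonzero(o);print(u.min(),u.max(),v.min(),v.max())
m=(W[...,2]>.165)&(W[...,2]<.19);m[:158]=0;m[184:]=0;m[:,:412]=0;m[:,440:]=0;p=W[m]
print("dowel",len(p),cv2.minAreaRect((p[:,:2]*1000).astype(np.float32)),np.percentile(p[:,2],50))
E
```

```text
[ 0.40821905 -0.34367543  0.35182598]
cap 101 [0.6727 0.0019 0.1146] [ 0.657 -0.013  0.105] [0.693 0.017 0.121]
body 16 [0.6874 0.0015 0.0997] [ 0.666 -0.021  0.09 ] [0.695 0.025 0.104]
all 140 [0.6723 0.0014 0.1068] [ 0.648 -0.021  0.066] [0.695 0.025 0.121]
293 309 127 145
dowel 117 ((564.1318969726562, -340.1717529296875), (28.542638778686523, 29.254545211791992), 89.70282745361328) 0.17469329174718973
```

View pics/g5.png

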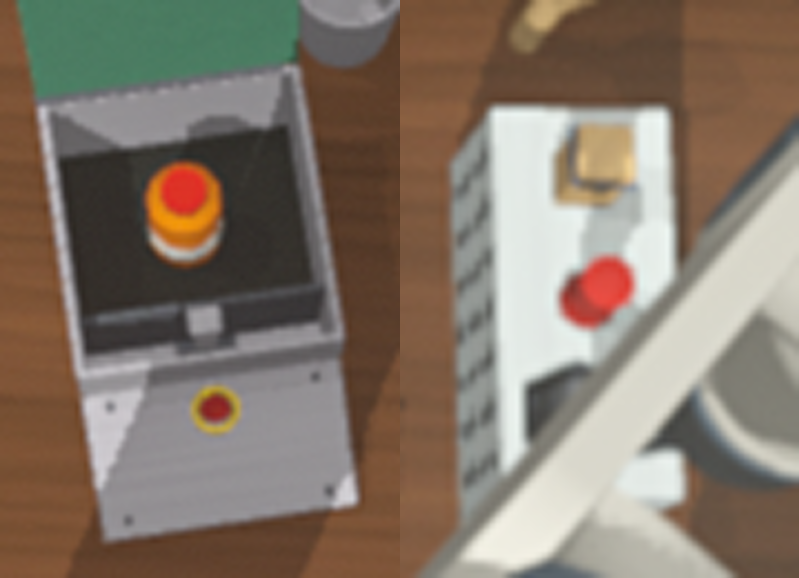

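The dowel is back in its hole (top z 0.1747) and the lid is open. The cartridge cap is at crop (186,188), world (0.672, 0.002), centred in the bay. I go above it.

>>> {"method": "send_rows", "body": {"commands": [{"jaw": 100, "linear": [2, -2.4, 0], "spin": 0}, {"jaw": 100, "linear": [2.7, -3.4, 0], "spin": 0}, {"jaw": 100, "linear": [2.7, -3.4, 0], "spin": 0}, {"jaw": 100, "linear": [2.7, -3.4, 0], "spin": 0}, {"jaw": 100, "linear": [2.7, -3.4, 0], "spin": 0}, {"jaw": 100, "linear": [2.7, -3.4, 0], "spin": 0}, {"jaw": 100, "linear": [2.7, -3.4, 0], "spin": 0}, {"jaw": 100, "linear": [2.7, -3.4, 0], "spin": 0}]}}

```text
time: 13.6
eef_pos: [0.6198, -0.077, 0.3519]
ee_rot: [[1.0, 0.018, 0.001], [0.018, -1.0, -0.0], [0.001, 0.0, -1.0]]
force: [0.4, -1.0, -0.3]
width: 0.0856
grip_force: 0.0
```

>>> {"method": "send_rows", "body": {"commands": [{"jaw": 100, "linear": [2.7, -3.4, 0], "spin": 0}, {"jaw": 100, "linear": [2.7, -3.4, 0], "spin": 0}, {"jaw": 100, "linear": [0.7, -1, 0], "spin": -5.4}, {"jaw": 100, "linear": [0, 0, 0], "spin": -5.3}, {"jaw": 100, "linear": [0, 0, 0], "spin": 0}, {"jaw": 100, "linear": [0, 0, 0], "spin": 0}]}}

```text
time: 14.2
eef_pos: [0.6784, 0.0003, 0.3513]
ee_rot: [[0.98, 0.201, 0.0], [0.201, -0.98, -0.0], [0.0, 0.0, -1.0]]
force: [-0.3, -0.7, 0.1]
width: 0.0853
grip_force: 0.0
```

>>> {"method": "send_rows", "body": {"commands": [{"jaw": 100, "linear": [-0.6, -0.3, 2], "spin": 0}, {"jaw": 100, "linear": [0, 0, 4], "spin": 0}, {"jaw": 100, "linear": [0, 0, 4], "spin": 0}, {"jaw": 100, "linear": [0, 0, 3], "spin": 0}, {"jaw": 100, "linear": [0, 0, 0], "spin": 0}, {"jaw": 100, "linear": [0, 0, 0], "spin": 0}]}}

```text
time: 14.8
eef_pos: [0.6721, 0.0017, 0.2217]
ee_rot: [[0.979, 0.201, -0.0], [0.201, -0.979, -0.0], [-0.0, -0.0, -1.0]]
force: [0.5, -0.1, 0.8]
width: 0.0854
grip_force: 0.0
```

>>> {"method": "send_rows", "body": {"commands": [{"jaw": 100, "linear": [0, 0, 2], "spin": 0}, {"jaw": 100, "linear": [0, 0, 3], "spin": 0}, {"jaw": 100, "linear": [0, 0, 2.6], "spin": 0}, {"jaw": 100, "linear": [0, 0, 1], "spin": 0}, {"jaw": 100, "linear": [0, 0, 0], "spin": 0}, {"jaw": 0, "linear": [0, 0, 0], "spin": 0}, {"jaw": 0, "linear": [0, 0, 0], "spin": 0}, {"jaw": 0, "linear": [0, 0, 0], "spin": 0}]}}

```text
time: 15.6
eef_pos: [0.673, 0.0021, 0.1368]
ee_rot: [[0.979, 0.203, 0.003], [0.203, -0.979, -0.0], [0.003, 0.001, -1.0]]
force: [-2.1, 1.8, 7.2]
width: 0.0466
grip_force: 60.5
```

>>> {"method": "send_rows", "body": {"commands": [{"jaw": 0, "linear": [0, 0, 0], "spin": 0}, {"jaw": 0, "linear": [0, 0, 0], "spin": 0}]}}

```text
time: 15.8
eef_pos: [0.673, 0.0021, 0.1368]
ee_rot: [[0.979, 0.203, 0.003], [0.203, -0.979, 0.0], [0.003, 0.0, -1.0]]
force: [-0.9, -0.8, 6.3]
width: 0.0472
grip_force: 60.8
```

>>> {"method": "send_rows", "body": {"commands": [{"jaw": 0, "linear": [0, 0, -1], "spin": 0}, {"jaw": 0, "linear": [0, 0, -2], "spin": 0}, {"jaw": 0, "linear": [0, 0, -3], "spin": 0}, {"jaw": 0, "linear": [0, 0, -4], "spin": 0}, {"jaw": 0, "linear": [0, 0, -4], "spin": 0}, {"jaw": 0, "linear": [0, 0, -3], "spin": 6.5}, {"jaw": 0, "linear": [0, 0, -1], "spin": 6.5}, {"jaw": 0, "linear": [0, 0, 0], "spin": 0}]}}

```text
time: 16.6
eef_pos: [0.6727, 0.0022, 0.3181]
ee_rot: [[1.0, -0.024, 0.004], [-0.024, -1.0, 0.0], [0.004, -0.0, -1.0]]
force: [0.1, -0.5, -1.5]
width: 0.0469
grip_force: 62.0
```

>>> {"method": "send_rows", "body": {"commands": [{"jaw": 0, "linear": [-1.3, -3, 0], "spin": 0}, {"jaw": 0, "linear": [-1.6, -3.5, 0], "spin": 0}, {"jaw": 0, "linear": [-1.6, -3.5, 0], "spin": 0}, {"jaw": 0, "linear": [-1.6, -3.5, 0], "spin": 0}, {"jaw": 0, "linear": [-1.6, -3.5, 0], "spin": 0}, {"jaw": 0, "linear": [-1.6, -3.5, 0], "spin": 0}, {"jaw": 0, "linear": [-1.6, -3.5, 0], "spin": 0}, {"jaw": 0, "linear": [-1.6, -3.5, 0], "spin": 0}]}}

```text
time: 17.4
eef_pos: [0.5517, 0.2809, 0.3138]
ee_rot: [[1.0, -0.018, -0.002], [-0.018, -1.0, -0.001], [-0.002, 0.001, -1.0]]
force: [0.9, 0.1, -1.0]
width: 0.0468
grip_force: 62.2
```

>>> {"method": "send_rows", "body": {"commands": [{"jaw": 0, "linear": [-1.6, -3.5, 0], "spin": 0}, {"jaw": 0, "linear": [-1.4, -3, 0], "spin": 0}, {"jaw": 0, "linear": [-0.5, -1.6, 0], "spin": 0}, {"jaw": 0, "linear": [0, 0, 0], "spin": 0}, {"jaw": 0, "linear": [0, 0, 0], "spin": 0}]}}

```text
time: 17.9
eef_pos: [0.5198, 0.3611, 0.3142]
ee_rot: [[1.0, -0.02, -0.001], [-0.02, -1.0, -0.001], [-0.001, 0.001, -1.0]]
force: [-0.5, -1.3, -2.5]
width: 0.0467
grip_force: 62.3
```

>>> {"method": "send_rows", "body": {"commands": [{"jaw": 0, "linear": [0.1, -0.1, 3], "spin": 0}, {"jaw": 0, "linear": [0, 0, 4], "spin": 0}, {"jaw": 0, "linear": [0, 0, 4], "spin": 0}, {"jaw": 0, "linear": [0, 0, 3], "spin": 0}, {"jaw": 0, "linear": [0, 0, 0], "spin": 0}, {"jaw": 0, "linear": [0, 0, 0], "spin": 0}]}}

```text
time: 18.5
eef_pos: [0.5215, 0.3616, 0.1751]
ee_rot: [[1.0, -0.023, -0.001], [-0.023, -1.0, -0.001], [-0.001, 0.001, -1.0]]
force: [0.7, 0.2, -1.6]
width: 0.0469
grip_force: 62.3
```

```bash
python3 - <<'E'
from h import *
d=get_image("side"); save("g6.png",cv2.resize(d["image"][110:200,240:375],(780,520),interpolation=2)); print(get_state()["eef_pos"])
E
```

```text
[0.52209383 0.36229475 0.17636132]
```

View pics/g6.png

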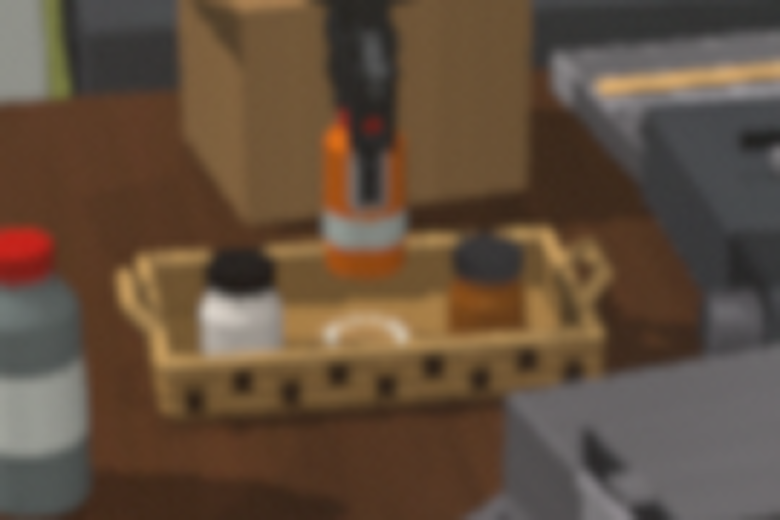

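The cartridge at crop (366,270) is upright and centred over the white ring at (366,330), clear of both jars. I lower it.

>>> {"method": "send_rows", "body": {"commands": [{"jaw": 0, "linear": [0, 0, 2], "spin": 0}, {"jaw": 0, "linear": [0, 0, 1.5], "spin": 0}, {"jaw": 0, "linear": [0, 0, 0.8], "spin": 0}, {"jaw": 0, "linear": [0, 0, 0.3], "spin": 0}, {"jaw": 0, "linear": [0, 0, 0], "spin": 0}, {"jaw": 0, "linear": [0, 0, 0], "spin": 0}]}}

```text
time: 19.15
eef_pos: [0.5213, 0.3628, 0.1295]
ee_rot: [[1.0, -0.022, 0.001], [-0.022, -1.0, 0.0], [0.001, -0.001, -1.0]]
force: [0.5, -0.5, -1.5]
width: 0.0467
grip_force: 62.3
```

>>> {"method": "send_rows", "body": {"commands": [{"jaw": 0, "linear": [0, 0, 0.2], "spin": 0}, {"jaw": 0, "linear": [0, 0, 0.1], "spin": 0}, {"jaw": 0, "linear": [0, 0, 0], "spin": 0}, {"jaw": 0, "linear": [0, 0, 0], "spin": 0}]}}

```text
time: 19.55
eef_pos: [0.5213, 0.3628, 0.1269]
ee_rot: [[1.0, -0.022, 0.001], [-0.022, -1.0, 0.001], [0.001, -0.001, -1.0]]
force: [-1.4, -1.3, 5.8]
width: 0.0467
grip_force: 63.3
```

>>> {"method": "send_rows", "body": {"commands": [{"jaw": 80, "linear": [0, 0, 0], "spin": 0}, {"jaw": 100, "linear": [0, 0, 0], "spin": 0}, {"jaw": 100, "linear": [0, 0, 0], "spin": 0}, {"jaw": 100, "linear": [0, 0, 0], "spin": 0}, {"jaw": 100, "linear": [0, 0, -1], "spin": 0}, {"jaw": 100, "linear": [0, 0, -2], "spin": 0}, {"jaw": 100, "linear": [0, 0, -3], "spin": 0}, {"jaw": 100, "linear": [0, 0, -4], "spin": 0}]}}

```text
time: 20.35
eef_pos: [0.5202, 0.3621, 0.2261]
ee_rot: [[1.0, -0.022, -0.002], [-0.022, -1.0, -0.002], [-0.002, 0.002, -1.0]]
force: [0.5, 1.2, 0.4]
width: 0.0857
grip_force: 0.0
```

>>> {"method": "send_rows", "body": {"commands": [{"jaw": 100, "linear": [0, 0, -4], "spin": 0}, {"jaw": 100, "linear": [0, 0, -4], "spin": 0}, {"jaw": 100, "linear": [-4, 0, 0], "spin": 0}, {"jaw": 100, "linear": [-4, 0, 0], "spin": 0}, {"jaw": 100, "linear": [-3, 0, 0], "spin": 0}, {"jaw": 100, "linear": [0, 0, 0], "spin": 0}, {"jaw": 100, "linear": [0, 0, 0], "spin": 0}]}}

```text
time: 21.05
eef_pos: [0.4109, 0.3653, 0.3069]
ee_rot: [[1.0, -0.021, 0.001], [-0.021, -1.0, 0.001], [0.001, -0.001, -1.0]]
force: [0.4, 1.0, -0.1]
width: 0.0854
grip_force: 0.0
```

```bash
python3 - <<'E'
from h import *
s=get_image("side"); save("g7.png",s["image"]); print(get_state()["eef_pos"])
E
```

```text
[0.41162012 0.36531646 0.30670558]
```

View pics/g7.png

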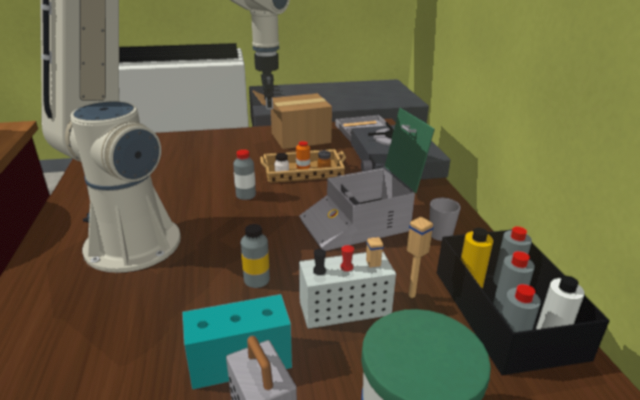

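The cartridge stands on the coaster at (303,155), the lid is open at (412,150), the dowel is in the rack at (375,252), and the bystanders haven't moved.

```bash
python3 -c "from cell import hand_in; print(hand_in())"
```

```text
the job is handed in; nothing more can be done
None
```

I've handed the job in: the lid sprang open when the dowel pressed the latch, the dowel hangs back in its rack hole, and the cartridge stands on the coaster. It took about 21 s of the 66 s allowed. The hand-in call gave no verdict, so this rests on the last side picture, which showed all of it in place and no bystander moved.

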